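Index the punch wheel and lock it

TASK

Turn the aluminium index wheel by its rim until the black mark engraved on the rim faces the red pointer. Then take the red-headed lock pin out of its green stand and seat it fully home, upright, through the hole next to the mark in the wheel's web into the bore hidden below, and let go. The pointer is only a rough guide, so ease the pin and wheel up to six degrees either way to find the bore by feel, never ram the pin, and leave the tape roll, screwdriver and loose punch alone.

Things in the scene. Friction and masses are not known exactly. Their poses are not given: they have to be found in the camera images.
- fixture: Index fixture, fixed: round green base plate, 210 mm across and 10 mm thick, with the wheel on it. Origin on the table under the wheel's axis, z up, x from the wheel's axis to the red pointer. The pointer post (30 mm wide, 20 mm thick, from 102 to 122 mm off the axis) rises to 62 mm.
- axis (a point): The wheel's vertical axis at the height of the rim's top, 62 mm above the table.
- pointer_tip (a point): Tip of the red pointer, fixed, 86 mm from the wheel's axis, 62 mm above the table, beside the outside of the rim.
- wheel: Aluminium index wheel that turns on a vertical axis, a steel punch in its hub (34 mm across, up to 73 mm above the table). Origin on its axis, on the table; z up, x towards the mark. Its web, 36 to 46 mm above the table, is solid on the mark's side (to 120 degrees either side) and within 34 mm of the axis; it is open in the third opposite the mark. Dry bearing friction of about 0.12 N m: it stays where it is left.
- rim: The wheel's rim, part of the wheel and with the same frame: an upright wall, outer radius 80 mm, inner radius 72 mm (8 mm thick), from 34 to 62 mm above the table, free outside all round but for the pointer. It can be pinched from above, one finger inside and one outside, best in the open third opposite the mark, where the inside is open down to 10 mm above the table.
- mark (a point): The black engraved mark across the top of the rim, 76 mm from the axis, 62 mm above the table. At the start it stands 30 to 66 degrees anticlockwise (seen from above) of the pointer, so the wheel must go clockwise; it can go about 34 degrees past the pointer before its stop.
- lock_hole (a point): Mouth of the through hole in the wheel's web, 52 mm from the axis on the line to the mark, 46 mm above the table; 16 mm across. A pin in it carries the wheel along.
- bore_guess (a point): Roughly where the lock bore is: on the line from axis to pointer, 52 mm from the axis, at the top of the steel seat hidden under the wheel (32 mm above the table, 56 mm wide). The bore, 15.2 mm across and 22 mm deep, lies on the 52 mm circle within 6 degrees (5.5 mm) to either side of this point, different each time. Until it finds the bore the pin's tip stands on the seat.
- stand: Green block, 56 x 56 x 36 mm, fixed, with a 17 mm hole through its middle in which the pin stands. Origin under its centre.
- pin: Steel lock pin, loose, about 100 g, 93 mm long. Origin at the centre of the flat tip, z along the pin towards the head. Shank 14 mm across and 34 mm long with a tiny chamfer, then a collar 26 mm across and 4 mm thick, then a round red head 20 mm across, from 38 to 93 mm above the tip. In the stand its tip is 2 mm above the table. Fully home, its collar sits on the web and its tip is 12 mm above the table.
- tape: Orange roll of tape, lying flat, 80 mm across and 22 mm high. Not to be moved.
- screwdriver: Green-handled screwdriver, 190 mm long, lying on the table. Not to be moved.
- punch: Loose steel punch standing upright, 44 mm across, 54 mm high. Not to be moved.
Things that resemble listed ones, but are neither listed nor needed, are in the scene too. Several things look just like the pin: the one meant starts farthest from the robot's base.

How it is judged:
By the outcome, as a careful person would: the job done as asked, in the order asked, and still so for the second after the job is handed in, with the robot touching nothing.
It also fails if it takes over 64 s, if anything falls off the work surface, if the arm or the gripper's body presses on something with over 40 N, if the wrist force passes 120 N, or if a joint passes its speed limit or range.

ROBOT

A 7-joint arm with a two-finger parallel gripper is mounted at the origin on the work surface. World frame = base frame: x ahead of the robot, y to its left, z up, the work surface at z = 0. Lengths are in mm, angles in rad, forces in N, time in s.
With the tool pointing down it reaches from about 425 to 1025 mm from the base axis. Payload 3.6 kg.
Tool frame: the origin (TCP) lies at the centre of the arm's flange, where the gripper is bolted on; the fingertips stand ahead of it and the grasp point (between the pads) lies 155 mm ahead of it (robot.finger_overhang is the z of the fingertips in the tool frame, in mm); z points along the fingers, y is the direction in which the jaws open and shut (so a half turn about z gives the same grasp; the last joint's range is limited). The gripper opens to 85 mm and grips with 20 to 120 N. Pads are 22 mm wide; open, the fingers measure 114 mm over their backs; the gripper's body (76 mm by 85 mm) begins 54 mm behind the grasp point. The pads swing forward as they close: fully open they stand 13 mm farther back than shut.
Start: joints at [1.028, 0.591, 0.048, 1.609, -0.033, 0.943, -0.034], TCP at [314.572, -653.203, 404.702] pointing down, gripper open.
Joint ranges: [-2.69, 2.69], [-0.47, 2.24], [-1.27, 1.36], [0.19, 2.51], [-1.53, 4.68], [0.08, 2.07], [-3.09, 3.09]. Speed limits (rad/s): [2.57, 2.57, 3.14, 3.14, 3.14, 3.14, 3.14].

INTERFACE

Orientations are given as a rotation vector (axis times angle).
In Python, from bench import robot gives the robot as it stands. The module is installed in compiled form; this text tells all that it offers.
- The arm moves only by the tool carry_out, never from a script. Its arguments are lists of equal length, an entry for each row: "translation": the shift along the tool's x, y, z in units of 25 mm (1.0 is 25 mm), a list of three; "delta_rot": the turn, a rotation vector about the tool's x, y, z in units of 8 degrees (1.0 is 8 degrees), a list of three. In form: {"translation": [[tx, ty, tz], ...], "delta_rot": [[ax, ay, az], ...]}. A call has 1 to 20 rows; each row is the pose to reach, as a shift and turn from the pose commanded when the call began, along the tool's axes at that moment; what a row does not reach only later rows make up. A row lasts 1/8 s, in which the tool goes at most 62.5 mm and 10.7 degrees, less where a joint would pass 70% of its speed; a pose out of reach is approached as far as the arm can. A call with a gripper value outside its range is refused whole. "gripper" is the opening, from -1 (shut) to 1 (fully open), set as the call begins (left out, the last holds). The fingers move at their own pace and stop on an object; "grip_force" is the grip in N (left out, the last holds). Time passes only in rows, so rows that repeat a pose let the fingers close. It gives the time, the measured TCP pose, the force and the opening at its end, in the units of the state.
- robot.get_state(): the state, without advancing time (a new reading comes with each control period).
- robot.capture(name): name is "side" or "top" or "wrist"; returns a dict with "img" (384x512x3 uint8, blue, green, red), "fovy" (degrees; the focal length in pixels is half the picture's height over the tangent of half this angle, whatever the lens; pixels are square), "cx", "cy" (the principal point, pixels), "k1" (the pictures are not rectified: a ray, as slopes to the right and down, at radius r is drawn at 1 + k1 r^2 times it, then the intrinsics apply), "R" (3x3) and "t" (3): a world point X has camera coordinates R X + t; the wrist camera has in their place "T_tool_cam" (4x4, takes a point from camera to tool coordinates, whose origin is the TCP and whose axes are the flange's). Camera axes: x right, y down, z forward; pixel columns grow to the right and rows downward; lengths in mm; the calibration is good to about 2 mm. A picture is of the moment at which its call begins: read the wrist's pose just before it. There is no depth.
- robot.hand_in(): hands the job in, once; it reports no verdict.
The state is a dict: "t": time; "q": joint angles; "qd": joint speeds; "joint_efforts": joint torques, N m; "eef_pos": TCP position; "orientation": TCP orientation; "force": force on the tool from outside, world axes, zero at the start; "moment": the same for the moment, N m; "gripper_width": opening from 0.0 (shut) to 1.0 (fully open).
Only numpy, scipy, OpenCV 4.12 (cv2) and the standard library are available. Lean on these libraries where they do the work, as an engineer would, in place of code of your own. Each camera call takes 0.05 s, during which the arm holds its last target. There are 200 camera calls.

## Working session

There is one attempt and no reset: what is moved stays moved. The work goes in short steps, Python scripts to look and compute and a tool call to move; the robot and the scene stay as the last step left them, time stands still between calls to the robot, and variables do not carry over. Pictures are saved under pics/ and viewed, about 8 in all and at most 12, crops included, and the job is handed in when it is done.

Besides the shell and the picture viewer there is one more tool, called after "Request:" by a JSON object that holds its "fn" and its "kwargs". carry_out: Moves the arm, as the interface text tells. Its arguments: {"type":"object","properties":{"translation":{"type":"array","items":{"type":"array","items":{"type":"number"}}},"delta_rot":{"type":"array","items":{"type":"array","items":{"type":"number"}}},"gripper":{"type":"number"},"grip_force":{"type":"number"}},"required":["translation","delta_rot"]}

```bash
mkdir -p pics
cat > h.py <<'E'
import numpy as np, cv2
from bench import robot
from scipy.spatial.transform import Rotation as Ro
def cam(name):
    s=robot.get_state(); c=robot.capture(name)
    if 'R' not in c or c.get('R') is None:
        T=np.array(c['T_tool_cam']); W=np.eye(4); W[:3,:3]=Ro.from_rotvec(s['orientation']).as_matrix(); W[:3,3]=s['eef_pos']
        M=np.linalg.inv(W@T); c['R']=M[:3,:3]; c['t']=M[:3,3]
    c['R']=np.array(c['R']); c['t']=np.array(c['t']).ravel()
    h=c['img'].shape[0]; c['f']=h/2/np.tan(np.radians(c['fovy'])/2); return c
def ray(c,u,v):
    x=np.array([(u-c['cx'])/c['f'],(v-c['cy'])/c['f']]); r=np.linalg.norm(x); q=r
    for _ in range(30): q=r/(1+c['k1']*q*q)
    x=x*(q/r if r>0 else 1)
    return -c['R'].T@c['t'], c['R'].T@np.array([x[0],x[1],1])
def onz(c,u,v,z):
    o,d=ray(c,u,v); return o+d*(z-o[2])/d[2]
def proj(c,X):
    p=c['R']@np.array(X,float)+c['t']; x=p[:2]/p[2]; r2=x@x; x=x*(1+c['k1']*r2)
    return x*c['f']+[c['cx'],c['cy']]
def blobs(img,lo,hi,amin=30):
    m=cv2.inRange(cv2.cvtColor(img,cv2.COLOR_BGR2HSV),lo,hi)
    n,l,s,ce=cv2.connectedComponentsWithStats(m)
    return [(s[i],ce[i]) for i in range(1,n) if s[i][4]>=amin],m,l
E
python3 - <<'E'
from h import *
s=robot.get_state(); print({k:np.round(v,3) for k,v in s.items()}, robot.finger_overhang)
ims=[]
for n in ('top','side'):
    c=cam(n); print(n,c['fovy'],c['cx'],c['cy'],c['k1'],np.round(-c['R'].T@c['t']),np.round(c['R'],3).tolist()); cv2.imwrite(f'pics/{n}0.png',c['img'])
E
```

```text
{'t': np.float64(0.0), 'q': array([ 1.028,  0.592,  0.048,  1.61 , -0.033,  0.943, -0.034]), 'qd': array([ 0.001, -0.001, -0.   , -0.001,  0.001,  0.002,  0.   ]), 'joint_efforts': array([ 0.0000e+00, -5.4870e+01,  1.5470e+00, -1.9813e+01,  9.0000e-03,
        9.0000e-03, -0.0000e+00]), 'eef_pos': array([ 314.405, -652.79 ,  403.559]), 'orientation': array([-3.061e+00, -6.990e-01,  1.000e-03]), 'force': array([-0.955, -1.037,  0.099]), 'moment': array([ 0.028, -0.029,  0.005]), 'gripper_width': np.float64(1.003)} 173.4
top 52.3698352853476 266.99353565129763 188.1291975077013 -0.02819291789287374 [374. -32. 928.] [[0.02, -1.0, 0.012], [-0.981, -0.022, -0.195], [0.195, -0.008, -0.981]]
side 57.067906192072925 256.9596409545283 195.61296714471797 -0.0024782985962706586 [155. 538. 716.] [[-0.828, -0.561, -0.008], [-0.375, 0.564, -0.735], [0.417, -0.606, -0.678]]
```

View pics/top0.png

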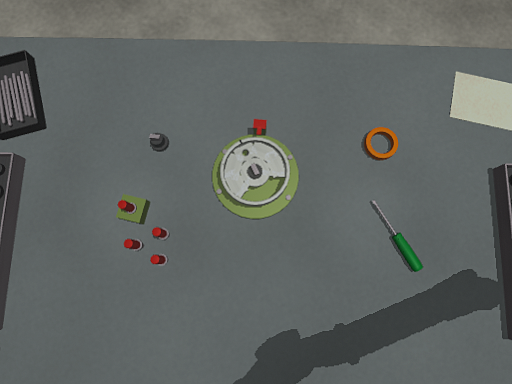

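View pics/side0.png

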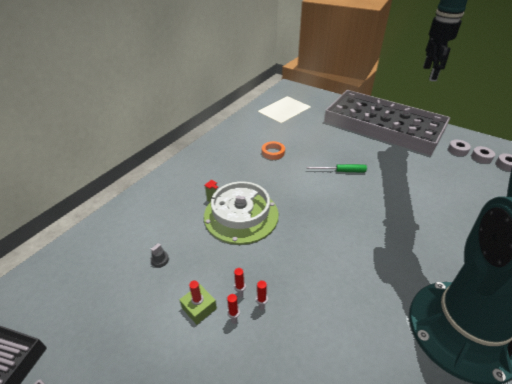

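Top view: wheel at (255,172), pointer at (260,127), web hole near (246,152), the pin in its stand at (125,205). Three decoys stand nearer the robot.

Run:
```python
from h import *
c=cam('top')
b,m,l=blobs(c['img'],(0,120,80),(8,255,255),8)
for s,ce in b: print('red',s,ce.round(1),onz(c,*ce,62)[:2].round(1),onz(c,*ce,85)[:2].round(1))
b,m,l=blobs(c['img'],(30,80,60),(50,255,255),80)
for s,ce in b: print('green',s,ce.round(1),onz(c,*ce,36)[:2].round(1),onz(c,*ce,10)[:2].round(1))
b,m,l=blobs(c['img'],(0,0,150),(180,60,255),100)
for s,ce in b: print('white',s,ce.round(1),onz(c,*ce,62)[:2].round(1))
s=[x for x in b if abs(x[1][0]-255)<30][0][0]
print('rimctr',onz(c,s[0]+s[2]/2-.5,s[1]+s[3]/2-.5,62))
s0=robot.get_state(); R=Ro.from_rotvec(s0['orientation']).as_matrix(); print(R.round(3))
w=cam('wrist'); print(w['fovy'],np.round(w['T_tool_cam'],2).tolist())
cv2.imwrite('pics/topc.png',cv2.resize(c['img'][105:230,100:310],None,fx=3.8,fy=3.8,interpolation=cv2.INTER_CUBIC))
```

```text
red [253 119  14  16 147] [259.2 125.4] [695.2 -17.5] [686.7 -17.8]
red [118 200   9   9  62] [121.9 204.2] [502.2 285.8] [498.8 277.3]
red [152 227   9  10  67] [156.2 231.5] [443.  204.2] [441.2 197.9]
red [124 239   9   9  68] [128.  243.1] [416.  264.3] [414.9 256.5]
red [150 255  10   9  68] [154.7 259. ] [382.9 203.1] [382.7 196.8]
green [223 134  69  22 225] [260.9 142.3] [662.5 -22.1] [670.9 -21.8]
green [ 212  151   87   68 1508] [254.7 194.2] [536.2 -10.8] [540.9 -10.2]
green [242 177  43  24 557] [263.7 189.6] [547.6 -31.5] [552.7 -31.4]
green [116 194  31  29 419] [132.1 209. ] [495.3 270.6] [498.8 279.4]
white [ 450   72   62   58 2750] [482.  100.5] [ 772.9 -552.5]
white [ 221  137   69   68 2328] [252.6 167.7] [592.9  -5. ]
rimctr [586.47548785 -10.57924564  62.        ]
[[ 0.901  0.434 -0.001]
 [ 0.434 -0.901  0.002]
 [-0.    -0.002 -1.   ]]
65.01042284252428 [[-0.0, -0.97, -0.26, 67.25], [1.0, -0.0, 0.0, -0.37], [-0.0, -0.26, 0.97, 30.55], [0.0, 0.0, 0.0, 1.0]]
```

Request:
{"fn": "carry_out", "kwargs": {"translation": [[21.5, -16.9, 2.15], [21.5, -16.9, 2.15], [21.5, -16.9, 2.15], [21.5, -16.9, 2.15], [21.5, -16.9, 2.15], [21.5, -16.9, 2.15], [21.5, -16.9, 2.15], [21.5, -16.9, 2.15], [21.5, -16.9, 2.15], [21.5, -16.9, 2.15], [21.5, -16.9, 2.15], [21.5, -16.9, 2.15], [21.5, -16.9, 2.15], [21.5, -16.9, 2.15], [21.5, -16.9, 2.15], [21.5, -16.9, 2.15], [21.5, -16.9, 2.15], [21.5, -16.9, 2.15]], "delta_rot": [[0, 0, -13.75], [0, 0, -13.75], [0, 0, -13.75], [0, 0, -13.75], [0, 0, -13.75], [0, 0, -13.75], [0, 0, -13.75], [0, 0, -13.75], [0, 0, -13.75], [0, 0, -13.75], [0, 0, -13.75], [0, 0, -13.75], [0, 0, -13.75], [0, 0, -13.75], [0, 0, -13.75], [0, 0, -13.75], [0, 0, -13.75], [0, 0, -13.75]]}}

```text
t: 2.45
eef_pos: [615.5, -39.4, 351.0]
orientation: [1.184, 2.91, -0.0]
force: [0.2, 1.0, 0.4]
gripper_width: 0.995
```

Run:
```python
from h import *
s=robot.get_state(); print(s['t'],s['eef_pos'],s['q'].round(2) if hasattr(s['q'],'round') else s['q']); print(Ro.from_rotvec(s['orientation']).as_matrix().round(3))
c=cam('wrist'); cv2.imwrite('pics/w1.png',c['img'])
```

```text
2.45 [615.46232428 -39.41219137 350.98246264] [ 0.33  0.56 -0.48  1.89  0.36  0.78  0.45]
[[-0.716  0.698  0.   ]
 [ 0.698  0.716 -0.   ]
 [-0.     0.    -1.   ]]
```

View pics/w1.png

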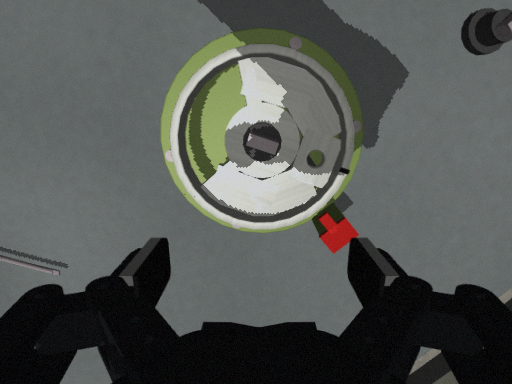

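Wrist view: rim centre near (263,138), black mark at (344,171), hole at (316,158), pointer tip near (325,217), open third on the left.

```bash
cat >> h.py <<'E'
from scipy.optimize import least_squares
def circ(P,r,c0):
    s=least_squares(lambda p:np.hypot(P[:,0]-p[0],P[:,1]-p[1])-r,c0,loss='soft_l1',f_scale=1.0)
    e=np.hypot(*(P-s.x).T)-r; return s.x,np.median(abs(e))
def wheel(c,a0):
    """axis from the green plate's edge (z 10) and the rim's outer top edge (z 62)"""
    hsv=cv2.cvtColor(c['img'],cv2.COLOR_BGR2HSV); g=cv2.inRange(hsv,(28,70,25),(50,255,255))
    e=cv2.Canny(cv2.cvtColor(c['img'],cv2.COLOR_BGR2GRAY),40,100)
    v,u=np.nonzero(e); out=[]
    for z,r in ((10,105),(62,80)):
        P=np.array([onz(c,a,b,z)[:2] for a,b in zip(u,v)])
        a=np.array(a0,float)
        for tol in (10,6,3,2):
            k=abs(np.hypot(*(P-a).T)-r)<tol; a,er=circ(P[k],r,a)
        out.append((a.round(1),er.round(2),int(k.sum())))
    return out
E
python3 - <<'E'
from h import *
c=cam('wrist'); W=wheel(c,(586,-11)); print(W)
a=W[1][0]
img=c['img']
b,m,l=blobs(img,(0,120,80),(8,255,255),30)
for s,ce in b: print(s,ce)
g=cv2.cvtColor(img,cv2.COLOR_BGR2GRAY); k=g[160:182,330:358]; vv,uu=np.nonzero(k<45)
mk=(uu.mean()+330,vv.mean()+160); print('mark px',mk,len(uu))
vs,us=np.nonzero(m); P=np.array([onz(c,x,y,62)[:2] for x,y in zip(us,vs)])
d=np.hypot(*(P-a).T); i=d<d.min()+12; print('red min',d.min(),'ang pts', np.degrees(np.arctan2(*(P[i]-a).mean(0)[::-1])), np.degrees(np.arctan2(*(P-a).mean(0)[::-1])))
M=onz(c,*mk,62)[:2]; print('mark',M,np.hypot(*(M-a)),np.degrees(np.arctan2(*(M-a)[::-1])))
H=onz(c,316,158,46)[:2]; print('hole',H,np.hypot(*(H-a)),np.degrees(np.arctan2(*(H-a)[::-1])))
o=img.copy()
for t in np.radians(np.arange(0,360,5)):
    for r,z in ((80,62),(72,62),(105,10)): cv2.circle(o,tuple(int(round(q)) for q in proj(c,[a[0]+r*np.cos(t),a[1]+r*np.sin(t),z])),0,(255,0,255),-1)
cv2.imwrite('pics/w1o.png',cv2.resize(o[10:260,140:390],None,fx=2.4,fy=2.4,interpolation=cv2.INTER_NEAREST))
E
```

```text
[(array([590.9,  -7.8]), np.float64(1.08), 563), (array([590.4,  -9.9]), np.float64(0.68), 676)]
[318 213  41  41 883] [336.29898075 232.62740657]
mark px (np.float64(343.6), np.float64(170.475)) 40
red min 85.4626031030881 ang pts -3.471230537088098 -3.618936656272516
mark [657.40757842  26.07733199] 76.0551377786622 28.23199039383375
hole [636.08343638  16.39955575] 52.712835178559516 29.92865877544517
```

View pics/w1o.png

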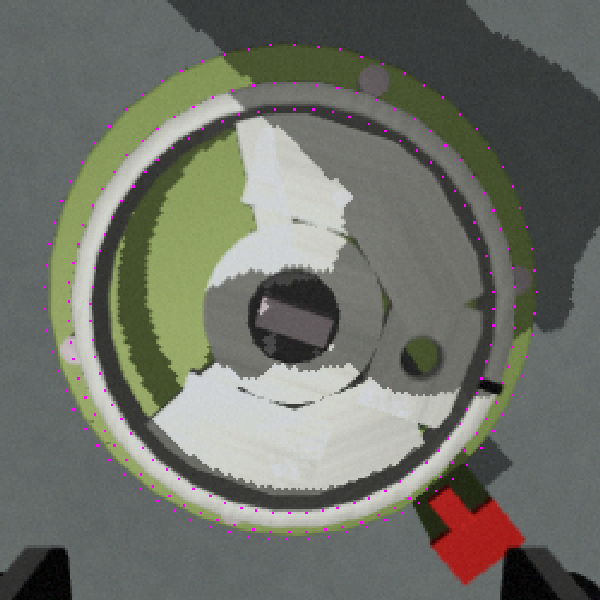

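Axis is at about (590.5,-9.5), the pointer at -3.5° and the mark at 28.2°. I'll pinch the open third at 225.7°, half open so the finger clears the hub.

Request:
{"fn": "carry_out", "kwargs": {"translation": [[0.8, -1.5, 2], [1.55, -2.88, 3], [1.55, -2.88, 3], [1.55, -2.88, 4.5], [1.55, -2.88, 5.5], [1.55, -2.88, 5.92], [1.55, -2.88, 5.92], [1.55, -2.88, 5.92]], "delta_rot": [[0, 0, 0], [0, 0, 0], [0, 0, 0], [0, 0, 0], [0, 0, 0], [0, 0, 0], [0, 0, 0], [0, 0, 0]], "gripper": 0.0, "grip_force": 40}}

```text
t: 3.55
eef_pos: [538.2, -63.7, 203.8]
orientation: [1.183, 2.908, 0.001]
force: [-1.3, 0.4, 0.0]
gripper_width: 0.5
```

Request:
{"fn": "carry_out", "kwargs": {"translation": [[0, 0, 0], [0, 0, 0], [0, 0, 0], [0, 0, 0], [0, 0, 0], [0, 0, 0]], "delta_rot": [[0, 0, 0], [0, 0, 0], [0, 0, 0], [0, 0, 0], [0, 0, 0], [0, 0, 0]], "gripper": -1.0, "grip_force": 40}}

```text
t: 4.3
eef_pos: [537.0, -64.2, 203.6]
orientation: [-1.183, -2.91, 0.003]
force: [-1.5, -1.6, 5.3]
gripper_width: 0.093
```

Request:
{"fn": "carry_out", "kwargs": {"translation": [[0.212, 0.007, 0], [0.423, 0.03, 0], [0.632, 0.066, 0], [0.838, 0.118, 0], [1.04, 0.183, 0], [1.236, 0.263, 0], [1.427, 0.356, 0], [1.611, 0.462, 0], [1.611, 0.462, 0], [1.611, 0.462, 0]], "delta_rot": [[0, 0, 0.5], [0, 0, 1.0], [0, 0, 1.5], [0, 0, 2.0], [0, 0, 2.5], [0, 0, 3.0], [0, 0, 3.5], [0, 0, 4.0], [0, 0, 4.0], [0, 0, 4.0]]}}

```text
t: 5.55
eef_pos: [515.6, -27.5, 203.6]
orientation: [-1.94, -2.469, 0.003]
force: [-3.2, -0.6, 7.6]
gripper_width: 0.096
```

Request:
{"fn": "carry_out", "kwargs": {"translation": [[0, 0, 0], [0, 0, 0], [0, 0, 0], [0, 0, -2], [0, 0, -4], [0, 0, -6], [0, 0, -6], [0, 0, -6]], "delta_rot": [[0, 0, 0], [0, 0, 0], [0, 0, 0], [0, 0, 0], [0, 0, 0], [0, 0, 0], [0, 0, 0], [0, 0, 0]], "gripper": 0.0}}

```text
t: 6.55
eef_pos: [516.3, -27.6, 352.6]
orientation: [-1.94, -2.47, 0.001]
force: [-0.1, -0.4, -0.7]
gripper_width: 0.502
```

Run:
```python
from h import *
s=robot.get_state(); print(s['t'],s['eef_pos']); R=Ro.from_rotvec(s['orientation']).as_matrix(); print(R.round(3))
c=cam('wrist'); cv2.imwrite('pics/w2.png',c['img'])
for n,p in (('axis',(590.5,-9.5,62)),('ptr',(676.3,-14.7,62))): print(n,proj(c,p))
```

```text
6.55 [516.32870689 -27.61246983 352.62542662]
[[-0.237  0.972 -0.001]
 [ 0.972  0.237 -0.   ]
 [-0.    -0.001 -1.   ]]
axis [342.39641614 188.22236816]
ptr [426.30990031 214.41224059]
```

View pics/w2.png

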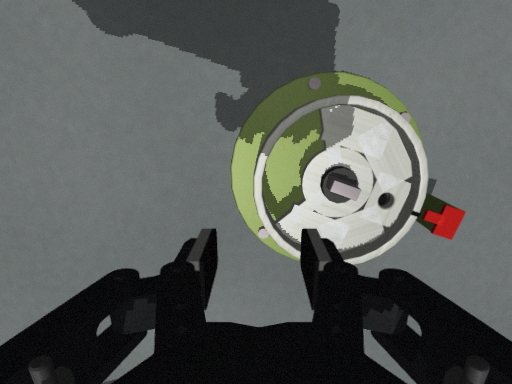

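The mark at (417,213) now faces the pointer at about (426,216). I'll measure both, then go and look at the stand.

Run:
```python
from h import *
c=cam('wrist'); print(wheel(c,(590,-10))); a=np.array([590.5,-9.5])
a=wheel(c,(590,-10))[1][0]
img=c['img']; hsv=cv2.cvtColor(img,cv2.COLOR_BGR2HSV)
g=hsv[...,2]
best=[]
for ang in np.arange(-12,6,.5):
    t=np.radians(ang); v=[]
    for r in np.arange(73.5,79,.5):
        p=proj(c,[a[0]+r*np.cos(t),a[1]+r*np.sin(t),62]); v.append(g[int(round(p[1])),int(round(p[0]))])
    best.append((ang,int(np.mean(v))))
print(best)
m=cv2.inRange(hsv,(0,120,80),(8,255,255)); vs,us=np.nonzero(m); P=np.array([onz(c,x,y,62)[:2] for x,y in zip(us,vs)])
d=np.hypot(*(P-a).T); i=d<d.min()+12; print(d.min(),'ptr ang',np.degrees(np.arctan2(*(P[i]-a).mean(0)[::-1])),np.degrees(np.arctan2(*(P-a).mean(0)[::-1])))
# hole: dark blob
b,mm,l=blobs(img[190:212,374:398],(0,0,0),(180,255,90),20)
for s,ce in b:
    H=onz(c,ce[0]+374,ce[1]+190,46)[:2]; print(s,ce+[374,190],H,np.hypot(*(H-a)),np.degrees(np.arctan2(*(H-a)[::-1])))
```

```text
[(array([591.4,  -8.9]), np.float64(0.73), 574), (array([589.6,  -9.1]), np.float64(0.86), 697)]
[(np.float64(-12.0), 195), (np.float64(-11.5), 196), (np.float64(-11.0), 195), (np.float64(-10.5), 196), (np.float64(-10.0), 196), (np.float64(-9.5), 195), (np.float64(-9.0), 197), (np.float64(-8.5), 195), (np.float64(-8.0), 192), (np.float64(-7.5), 168), (np.float64(-7.0), 105), (np.float64(-6.5), 36), (np.float64(-6.0), 17), (np.float64(-5.5), 16), (np.float64(-5.0), 17), (np.float64(-4.5), 40), (np.float64(-4.0), 100), (np.float64(-3.5), 168), (np.float64(-3.0), 193), (np.float64(-2.5), 196), (np.float64(-2.0), 198), (np.float64(-1.5), 197), (np.float64(-1.0), 196), (np.float64(-0.5), 194), (np.float64(0.0), 196), (np.float64(0.5), 196), (np.float64(1.0), 195), (np.float64(1.5), 194), (np.float64(2.0), 194), (np.float64(2.5), 193), (np.float64(3.0), 195), (np.float64(3.5), 193), (np.float64(4.0), 196), (np.float64(4.5), 195), (np.float64(5.0), 195), (np.float64(5.5), 193)]
86.04907030197816 ptr ang -3.9542145150865005 -3.91869841780166
[  6   4  15  15 183] [386.80874317 200.80874317] [641.21127309 -13.86969525] 51.83120202406246 -5.280035656368988
```

Request:
{"fn": "carry_out", "kwargs": {"translation": [[11.54, 3.79, 0], [11.54, 3.79, 0], [11.54, 3.79, 0], [11.54, 3.79, 0], [11.54, 3.79, 0], [11.54, 3.79, 0], [11.54, 3.79, 0], [11.54, 3.79, 0], [11.54, 3.79, 0], [11.54, 3.79, 0], [11.54, 3.79, 0]], "delta_rot": [[0, 0, -9], [0, 0, -9], [0, 0, -9], [0, 0, -9], [0, 0, -9], [0, 0, -9], [0, 0, -9], [0, 0, -9], [0, 0, -9], [0, 0, -9], [0, 0, -9]]}}

```text
t: 8.02
eef_pos: [540.3, 275.2, 353.0]
orientation: [0.118, 3.139, -0.0]
force: [-0.6, 0.2, -0.3]
gripper_width: 0.5
```

Run:
```python
from h import *
s=robot.get_state(); print(s['t'],s['eef_pos'],np.round(s['q'],2)); R=Ro.from_rotvec(s['orientation']).as_matrix(); print(R.round(3))
c=cam('wrist'); img=c['img']; cv2.imwrite('pics/w3.png',img)
b,m,l=blobs(img,(0,120,60),(8,255,255),60)
for q,ce in b: print('red',q,ce.round(1))
b,m,l=blobs(img,(28,70,40),(50,255,255),300)
for q,ce in b: print('green',q,ce.round(1))
```

```text
8.025 [540.33542767 275.24881955 352.97184946] [-0.1   0.58 -0.64  1.91  0.47  0.81  0.5 ]
[[-0.997  0.075  0.   ]
 [ 0.075  0.997 -0.   ]
 [-0.    -0.    -1.   ]]
red [119   0  46  26 591] [145.8   9.6]
red [203  16  33  41 849] [218.9  34.5]
red [129  62  44  31 892] [148.8  78. ]
red [241 129  25  29 560] [253.3 143.3]
red [  1 321  18  22 217] [  9.2 331.3]
green [ 222  104   67   67 2771] [254.4 136.4]
green [   0  145  110  187 6880] [ 62.9 216.9]
green [  0 193  30  30 451] [ 11.6 208.9]
```

View pics/w3.png

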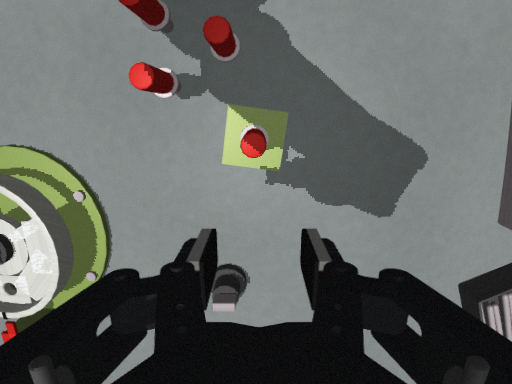

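The target pin's head top is at about (253,145), with the stand around it and decoys up and to the left. The loose punch is at (228,285), clear of the path.

Run:
```python
from h import *
s=robot.get_state(); R=Ro.from_rotvec(s['orientation']).as_matrix()
c=cam('wrist'); img=c['img']
b,m,l=blobs(img,(0,120,60),(8,255,255),60)
k=[(q,i) for i,(q,ce) in enumerate(b) if abs(ce[0]-253)<8][0][0]
u=k[0]+k[2]/2-.5; v=k[1]+k[3]-.5-k[2]/2
P=onz(c,u,v,95); print('pin',P)
g=cv2.inRange(cv2.cvtColor(img,cv2.COLOR_BGR2HSV),(28,70,40),(50,255,255))[95:180,210:300]
ct=max(cv2.findContours(g,0,1)[0],key=cv2.contourArea); r=cv2.minAreaRect(ct); print(r,'stand',onz(c,r[0][0]+210,r[0][1]+95,36))
d=P-s['eef_pos']; print('tool delta', (R.T@d)[:2]/25, 'pin-> TCP z for grasp 73 above tip', 2+73+155)
```

```text
pin [499.99596128 275.08079149  95.        ]
((44.0, 42.5), (60.38691329956055, 59.821231842041016), 8.130102157592773) stand [499.42336533 275.01555266  36.        ]
tool delta [ 1.60963909 -0.12988814] pin-> TCP z for grasp 73 above tip 230
```

Request:
{"fn": "carry_out", "kwargs": {"translation": [[1.61, -0.13, 1], [1.61, -0.13, 2], [1.61, -0.13, 3], [1.61, -0.13, 4], [1.61, -0.13, 4.92], [1.61, -0.13, 4.92], [1.61, -0.13, 4.92]], "delta_rot": [[0, 0, 0], [0, 0, 0], [0, 0, 0], [0, 0, 0], [0, 0, 0], [0, 0, 0], [0, 0, 0]], "gripper": 0.0}}

```text
t: 9.0
eef_pos: [500.2, 275.5, 230.7]
orientation: [0.117, 3.139, 0.001]
force: [-0.0, 0.7, -0.3]
gripper_width: 0.498
```

Request:
{"fn": "carry_out", "kwargs": {"translation": [[0, 0, 0], [0, 0, 0], [0, 0, 0], [0, 0, 0], [0, 0, 0]], "delta_rot": [[0, 0, 0], [0, 0, 0], [0, 0, 0], [0, 0, 0], [0, 0, 0]], "gripper": -1.0, "grip_force": 45}}

```text
t: 9.62
eef_pos: [500.3, 275.3, 230.8]
orientation: [0.117, 3.138, 0.001]
force: [-0.1, -1.1, 6.1]
gripper_width: 0.219
```

Request:
{"fn": "carry_out", "kwargs": {"translation": [[0, 0, -0.2], [0, 0, -1], [0, 0, -2], [0, 0, -3], [0, 0, -3.2], [0, 0, -3.2]], "delta_rot": [[0, 0, 0], [0, 0, 0], [0, 0, 0], [0, 0, 0], [0, 0, 0], [0, 0, 0]]}}

```text
t: 10.38
eef_pos: [499.9, 274.9, 310.3]
orientation: [0.118, 3.139, 0.0]
force: [0.2, 0.6, -0.5]
gripper_width: 0.222
```

Run:
```python
from h import *
s=robot.get_state(); print(s['t'],s['eef_pos'],np.round(s['q'],2),s['gripper_width']*85,s['force']); R=Ro.from_rotvec(s['orientation']).as_matrix(); print(R.round(4))
for n in('side','wrist'):
    c=cam(n); p=proj(c,s['eef_pos']+R[:,2]*190); print(n,p)
    cv2.imwrite(f'pics/g_{n}.png',c['img'])
    if n=='side':
        u,v=np.round(p).astype(int); cv2.imwrite('pics/gs.png',cv2.resize(c['img'][max(v-70,0):v+70,u-70:u+70],None,fx=4,fy=4))
```

```text
10.375 [499.91936939 274.86069719 310.31707387] [-0.15  0.59 -0.61  2.01  0.53  0.69  0.41] 18.85666170823718 [ 0.2281692   0.56272327 -0.45149488]
[[-9.972e-01  7.490e-02  5.000e-04]
 [ 7.490e-02  9.972e-01  1.000e-04]
 [-5.000e-04  1.000e-04 -1.000e+00]]
side [190.6871782  275.68258591]
wrist [257.61002987 230.45711886]
```

View pics/gs.png

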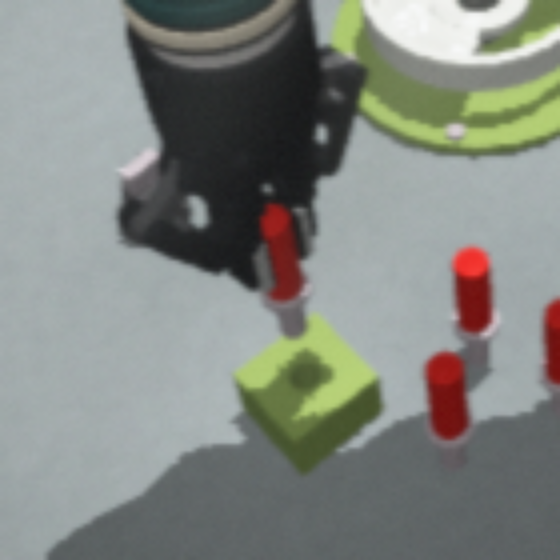

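The pin is held, clear of its stand, but it may be tilted in the pads. I'll check it numerically.

```bash
cat >> h.py <<'E'
def tilt(names=('side','top')):
    s=robot.get_state(); R=Ro.from_rotvec(s['orientation']).as_matrix(); G=np.array(s['eef_pos'])+R[:,2]*155
    N=[]
    for n in names:
        c=cam(n); p=proj(c,G); b,m,l=blobs(c['img'],(0,110,40),(8,255,255),15)
        i=min(range(len(b)),key=lambda i:np.hypot(*(b[i][1]-p))); ce=b[i][1]
        ys,xs=np.nonzero(m); k=l[ys,xs]==l[int(round(ce[1])),int(round(ce[0]))]
        pts=np.c_[xs[k],ys[k]].astype(np.float32)
        vx,vy,x0,y0=cv2.fitLine(pts,cv2.DIST_L2,0,.01,.01).ravel()
        e=proj(c,G+[0,0,20])-proj(c,G-[0,0,20])
        print(n,'blob',b[i][0],'line ang',round(np.degrees(np.arctan2(vy,vx))%180,1),'vertical',round(np.degrees(np.arctan2(e[1],e[0]))%180,1),'px err',(ce-p).round(1))
        o1,d1=ray(c,x0-10*vx,y0-10*vy); _,d2=ray(c,x0+10*vx,y0+10*vy); nn=np.cross(d1,d2); N.append(nn/np.linalg.norm(nn))
    a=np.cross(N[0],N[1]); a/=np.linalg.norm(a); a*=np.sign(a[2]); print('axis world',a.round(3),'in tool',(R.T@a).round(3))
E
python3 - <<'E'
from h import *
tilt()
E
```

```text
side blob [186 257  11  25 170] line ang 80.8 vertical 77.0 px err [2.7 2.9]
top blob [253 119  14  16 147] line ang 94.4 vertical 24.1 px err [147.9 -73.2]
axis world [-0.016 -0.034  0.999] in tool [ 0.014 -0.036 -0.999]
```

Request:
{"fn": "carry_out", "kwargs": {"translation": [[-8.12, -10.97, 0], [-8.12, -10.97, 0], [-8.12, -10.97, 0], [-8.12, -10.97, 0], [-8.12, -10.97, 0], [-8.12, -10.97, 0], [-8.12, -10.97, 0], [-8.12, -10.97, 0], [-8.12, -10.97, 0], [-8.12, -10.97, 0]], "delta_rot": [[0, 0, 0], [0, 0, 0], [0, 0, 0], [0, 0, 0], [0, 0, 0], [0, 0, 0], [0, 0, 0], [0, 0, 0], [0, 0, 0], [0, 0, 0]]}}

```text
t: 11.82
eef_pos: [681.4, -11.9, 310.1]
orientation: [-0.113, -3.139, -0.001]
force: [-0.5, -0.1, -0.6]
gripper_width: 0.222
```

Run:
```python
from h import *
s=robot.get_state(); print(s['t'],s['eef_pos'],np.round(s['q'],2),s['force']); R=Ro.from_rotvec(s['orientation']).as_matrix(); print(R.round(4))
c=cam('wrist'); print('exp hole',proj(c,[641.4,-13.9,46]),wheel(c,(590,-10)))
cv2.imwrite('pics/w4.png',c['img'])
tilt()
```

```text
11.825 [681.43248641 -11.86485141 310.10401511] [ 0.35  0.72 -0.61  1.76  0.53  0.84  0.98] [-0.4903941  -0.12412279 -0.55642564]
[[-9.974e-01  7.210e-02 -2.000e-04]
 [ 7.210e-02  9.974e-01  4.000e-04]
 [ 3.000e-04  4.000e-04 -1.000e+00]]
exp hole [250.86081522 144.82495041] [(array([588.2,  -7.4]), np.float64(0.55), 420), (array([588.6,  -8.3]), np.float64(0.68), 673)]
side blob [210 153   6  20  92] line ang 87.7 vertical 83.1 px err [2.2 3.3]
top blob [252 112   9  15 124] line ang 86.2 vertical 87.7 px err [-0.   2.6]
axis world [-0.081  0.002  0.997] in tool [ 0.081 -0.003 -0.997]
```

View pics/w4.png

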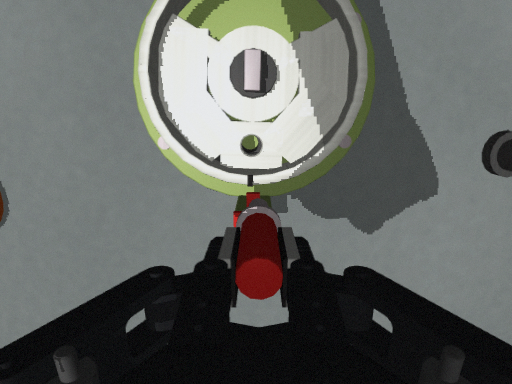

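The hole is at (250,145) and the mark at (250,180) faces the pointer at (253,200). The pin hangs between the fingers, head top near (259,282) and collar near (259,222).

Run:
```python
from h import *
s=robot.get_state(); R=Ro.from_rotvec(s['orientation']).as_matrix(); E=np.array(s['eef_pos'])
c=cam('wrist'); img=c['img']
v,u=np.nonzero(cv2.inRange(img[134:156,240:262],(0,0,0),(255,255,130))); 
g=cv2.cvtColor(img,cv2.COLOR_BGR2GRAY)[132:158,238:264]
m=(g<150).astype(np.uint8); ct=max(cv2.findContours(m,0,1)[0],key=cv2.contourArea); (x,y),r=cv2.minEnclosingCircle(ct)
H=onz(c,x+238,y+132,46); print('hole px',x+238,y+132,r,H,'r mm exp',8*c['f']/(R.T@(H-E))[2])
d=R.T@(H-E); print('hole in tool',d)
t=lambda z,x=0,y=0: proj(c,E+R@np.array([x,y,z])).round(1)
print('exp head top c',t(135),'edge far',t(135,-10),'edge near',t(135,10)); print('collar top: c',t(190),'near',t(190,13),'left',t(190,0,-13),'right',t(190,0,13), 'lower rim near',t(194,13))
b,_,_=blobs(img,(0,120,50),(8,255,255),100); print([(q,ce.round(1)) for q,ce in b])
cv2.imwrite('pics/w4c.png',cv2.resize(img[190:310,200:320],None,fx=5,fy=5,interpolation=cv2.INTER_NEAREST))
```

```text
hole px 252.20138931274414 144.28472232818604 10.717269897460938 [641.45885746 -13.94268544  46.        ] r mm exp 9.127800574674122
hole in tool [ 40.12849628  -3.97304433 264.08915878]
exp head top c [256.4 282.4] edge far [256.5 304. ] edge near [256.3 259.6]
collar top: c [257.  229.4] near [257.  207.7] left [234.2 229.5] right [279.9 229.4] lower rim near [257.  205.5]
[(array([248, 192,  14,  15, 107], dtype=int32), array([253. , 196.2])), (array([ 235,  213,   48,   87, 2867], dtype=int32), array([258.6, 260. ]))]
```

View pics/w4c.png

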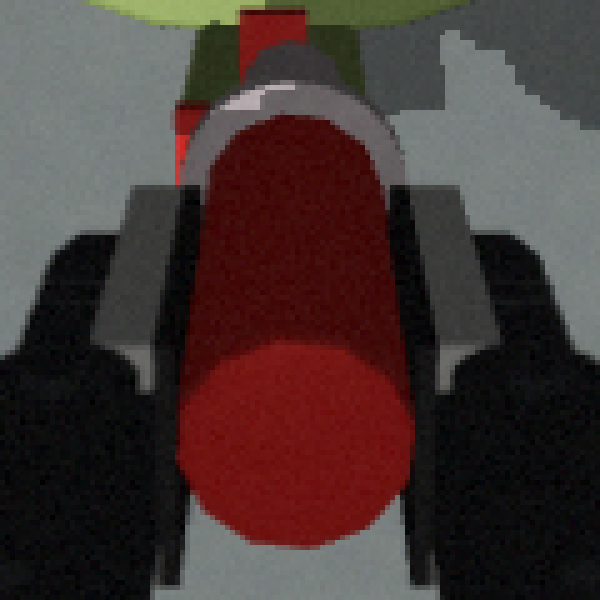

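Request:
{"fn": "carry_out", "kwargs": {"translation": [[0.65, -0.09, 0], [1.3, -0.18, 0], [1.3, -0.18, 0.5], [1.3, -0.18, 1.0], [1.3, -0.18, 1.25], [1.3, -0.18, 1.25], [1.3, -0.18, 1.25]], "delta_rot": [[0, 0.12, 0], [0, 0.25, 0], [0, 0.25, 0], [0, 0.25, 0], [0, 0.25, 0], [0, 0.25, 0], [0, 0.25, 0]]}}

```text
t: 12.9
eef_pos: [649.5, -15.4, 278.7]
orientation: [-0.116, -3.105, -0.003]
force: [0.6, -0.3, -0.8]
gripper_width: 0.22
```

Request:
{"fn": "carry_out", "kwargs": {"translation": [[0, 0, 0.08], [0, 0, 0.16], [0, 0, 0.24], [0, 0, 0.28], [0, 0, 0.28]], "delta_rot": [[0, 0, 0], [0, 0, 0], [0, 0, 0], [0, 0, 0], [0, 0, 0]]}}

```text
t: 13.52
eef_pos: [649.0, -15.6, 271.7]
orientation: [-0.116, -3.105, -0.002]
force: [0.2, 0.7, -1.5]
gripper_width: 0.225
```

Request:
{"fn": "carry_out", "kwargs": {"translation": [[0, 0, 0.06], [0, 0, 0.12], [0, 0, 0.18], [0, 0, 0.24], [0, 0, 0.24]], "delta_rot": [[0, 0, 0], [0, 0, 0], [0, 0, 0], [0, 0, 0], [0, 0, 0]]}}

```text
t: 14.15
eef_pos: [648.8, -15.5, 265.6]
orientation: [-0.116, -3.105, -0.002]
force: [1.1, 0.2, -2.2]
gripper_width: 0.22
```

Request:
{"fn": "carry_out", "kwargs": {"translation": [[0, 0, 0.04], [0, 0, 0.08], [0, 0, 0.12], [0, 0, 0.16], [0, 0, 0.16]], "delta_rot": [[0, 0, 0], [0, 0, 0], [0, 0, 0], [0, 0, 0], [0, 0, 0]]}}

```text
t: 14.78
eef_pos: [648.7, -15.5, 261.6]
orientation: [-0.116, -3.105, -0.002]
force: [0.5, 0.3, -0.8]
gripper_width: 0.22
```

Request:
{"fn": "carry_out", "kwargs": {"translation": [[0, 0, 0.03], [0, 0, 0.06], [0, 0, 0.08], [0, 0, 0.08]], "delta_rot": [[0, 0, 0], [0, 0, 0], [0, 0, 0], [0, 0, 0]]}}

```text
t: 15.28
eef_pos: [648.7, -15.5, 260.3]
orientation: [-0.116, -3.105, -0.002]
force: [-0.3, -0.5, 4.3]
gripper_width: 0.224
```

Contact at the seat is 4 N. I'll sweep clockwise with a light press first.

Request:
{"fn": "carry_out", "kwargs": {"translation": [[0, -0.016, 0.02], [0, -0.032, 0.02], [0, -0.048, 0.02], [0.001, -0.064, 0.02], [0.001, -0.08, 0.02], [0.002, -0.096, 0.02], [0.002, -0.096, 0.02]], "delta_rot": [[0, 0, 0], [0, 0, 0], [0, 0, 0], [0, 0, 0], [0, 0, 0], [0, 0, 0], [0, 0, 0]]}}

```text
t: 16.15
eef_pos: [648.6, -16.3, 260.1]
orientation: [-0.115, -3.106, -0.006]
force: [1.6, 1.3, 6.9]
gripper_width: 0.222
```

Request:
{"fn": "carry_out", "kwargs": {"translation": [[0.001, -0.016, 0], [0.002, -0.032, 0], [0.003, -0.048, 0], [0.004, -0.064, 0], [0.006, -0.08, 0], [0.008, -0.096, 0], [0.008, -0.096, 0]], "delta_rot": [[0, 0, 0], [0, 0, 0], [0, 0, 0], [0, 0, 0], [0, 0, 0], [0, 0, 0], [0, 0, 0]]}}

```text
t: 17.02
eef_pos: [648.4, -19.1, 259.3]
orientation: [-0.115, -3.107, -0.007]
force: [2.9, 4.9, 2.4]
gripper_width: 0.222
```

Request:
{"fn": "carry_out", "kwargs": {"translation": [[0, 0, 0.04], [0, 0, 0.08], [0, 0, 0.08]], "delta_rot": [[0, 0, 0], [0, 0, 0], [0, 0, 0]]}}

```text
t: 17.4
eef_pos: [648.5, -19.2, 257.3]
orientation: [-0.115, -3.107, -0.007]
force: [2.1, 5.0, 1.9]
gripper_width: 0.222
```

The pin has dropped 3 mm at low force, so it is in the bore. I'll relax the side load and ease it down.

Request:
{"fn": "carry_out", "kwargs": {"translation": [[0, 0.02, 0], [0, 0.035, 0], [-0.005, 0.035, 0.05], [-0.005, 0.035, 0.1], [-0.005, 0.035, 0.15], [-0.005, 0.035, 0.15]], "delta_rot": [[0, 0, 0], [0, 0, 0], [0, 0, 0], [0, 0, 0], [0, 0, 0], [0, 0, 0]]}}

```text
t: 18.15
eef_pos: [648.5, -18.9, 253.5]
orientation: [-0.116, -3.107, -0.005]
force: [2.8, 3.9, 1.3]
gripper_width: 0.218
```

Request:
{"fn": "carry_out", "kwargs": {"translation": [[-0.01, 0.02, 0.05], [-0.02, 0.03, 0.1], [-0.02, 0.03, 0.16], [-0.02, 0.03, 0.22], [-0.02, 0.03, 0.28], [-0.02, 0.03, 0.28]], "delta_rot": [[0, 0, 0], [0, 0, 0], [0, 0, 0], [0, 0, 0], [0, 0, 0], [0, 0, 0]]}}

```text
t: 18.9
eef_pos: [648.6, -18.6, 246.4]
orientation: [-0.116, -3.106, -0.003]
force: [2.6, 5.1, 1.8]
gripper_width: 0.222
```

Request:
{"fn": "carry_out", "kwargs": {"translation": [[0, 0, 0.04], [0, 0, 0.08], [0, 0, 0.12], [0, 0, 0.16], [0, 0, 0.16]], "delta_rot": [[0, 0, 0], [0, 0, 0], [0, 0, 0], [0, 0, 0], [0, 0, 0]]}}

```text
t: 19.52
eef_pos: [648.5, -18.6, 242.5]
orientation: [-0.116, -3.106, -0.003]
force: [2.9, 4.4, 2.6]
gripper_width: 0.223
```

Request:
{"fn": "carry_out", "kwargs": {"translation": [[0, 0.01, 0.03], [0, 0.02, 0.06], [0, 0.02, 0.09], [0, 0.02, 0.09]], "delta_rot": [[0, 0, 0], [0, 0, 0], [0, 0, 0], [0, 0, 0]]}}

```text
t: 20.02
eef_pos: [648.5, -18.3, 240.9]
orientation: [-0.116, -3.106, -0.002]
force: [2.9, 4.2, 5.6]
gripper_width: 0.228
```

Request:
{"fn": "carry_out", "kwargs": {"translation": [[0, 0, 0.03], [0, 0, 0.05], [0, 0, 0.05]], "delta_rot": [[0, 0, 0], [0, 0, 0], [0, 0, 0]]}}

```text
t: 20.4
eef_pos: [648.5, -18.1, 240.8]
orientation: [-0.117, -3.106, -0.0]
force: [1.2, 2.6, 13.1]
gripper_width: 0.224
```

Request:
{"fn": "carry_out", "kwargs": {"translation": [[0, 0, 0], [0, 0, 0], [0, 0, 0], [0, 0, 0]], "delta_rot": [[0, 0, 0], [0, 0, 0], [0, 0, 0], [0, 0, 0]], "gripper": 0.0}}

```text
t: 20.9
eef_pos: [647.5, -18.7, 238.3]
orientation: [-0.117, -3.103, -0.001]
force: [-0.2, -0.3, 0.2]
gripper_width: 0.499
```

Request:
{"fn": "carry_out", "kwargs": {"translation": [[0, 0, -1], [0, 0, -2], [0, 0, -3], [-1.6, 0, -4.4], [-1.6, 0, -4.4], [-1.6, 0, -4.4]], "delta_rot": [[0, 0, 0], [0, 0, 0], [0, 0, 0], [0, -0.25, 0], [0, -0.25, 0], [0, -0.25, 0]]}}

```text
t: 21.65
eef_pos: [690.9, -21.6, 346.7]
orientation: [-0.117, -3.137, 0.001]
force: [0.4, 0.2, -0.3]
gripper_width: 0.502
```

Run:
```python
from h import *
s=robot.get_state(); print(s['t'],s['eef_pos'],s['force'])
w=cam('wrist'); c=cam('side'); u,v=np.round(proj(c,[620,-15,60])).astype(int); print(u,v)
a=cv2.resize(c['img'][v-60:v+60,u-60:u+60],(384,384),interpolation=cv2.INTER_CUBIC)
cv2.imwrite('pics/end.png',np.hstack([w['img'][:,60:460],a]))
b,m,l=blobs(w['img'],(0,120,50),(8,255,255),60)
print([(q,ce.round(1)) for q,ce in b])
# if home and upright: head top z=105, base z=50
for X in ([641.2,-17.5,105],[641.2,-17.5,50]): print(proj(w,X).round(1),proj(c,X).round(1))
```

```text
21.65 [690.90627628 -21.62625817 346.7307308 ] [ 0.42406786  0.23663787 -0.27777903]
232 194
[(array([246, 120,  28,  29, 610], dtype=int32), array([259.1, 133.9])), (array([ 247,  171,   35,   41, 1029], dtype=int32), array([263.9, 195.4]))]
[258.  134.4] [225.3 178.5]
[258.2 129.8] [226.6 193.5]
```

View pics/end.png

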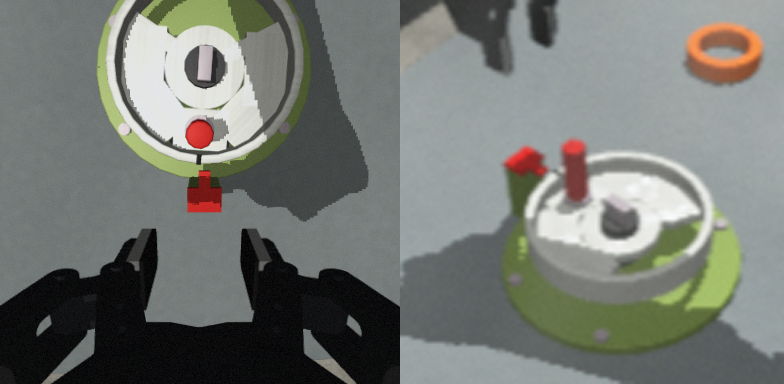

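The pin stands upright on the web: head top seen at (259,134), predicted (258,134) for fully home. The gripper is clear, so I'll hand it in.

```bash
python3 -c "from bench import robot; print(robot.hand_in())"
```

```text
the job is handed in; nothing more can be done
None
```

I turned the wheel about 32° clockwise by its rim until the mark faced the pointer, then lifted the pin from its stand. I lowered it through the web hole onto the seat and found the bore by a light sweep of about 4° further clockwise. It went home under at most about 13 N, then I let go; the job was handed in at about 22 s of the 64 s allowed.

**Last checks that agreed:**
- The pin's collar met the web at the predicted height: TCP at 240.8 mm against 240.7 mm expected.
- After release the pin's head was within about 1 pixel of where a fully home, upright pin should appear. Its size also fitted that height, and the side view shows it standing upright.
- The gripper was clear and read about zero force. I never moved near the tape and screwdriver, and passed well above the loose punch, but did not re-check any of them at the end.

**Checks that disagreed:**
- The held pin seemed tilted by 2 to 4°, depending on the view. I corrected 2° before inserting, and it went in without jamming.
- After the first turn the mark measured about 1.5° past the pointer, within the six-degree search allowance. The final wheel angle is set by the bore.

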